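# Lock the vial nest plate with the T-key, then release its clamp

### The arm

A 7-joint arm with a two-finger parallel gripper is mounted at the origin on the work surface. World frame = base frame: x ahead of the robot, y to its left, z up, the work surface at z = 0. Lengths are in mm, angles in rad, forces in N, time in s.
With the tool pointing down it reaches from about 425 to 925 mm from the base axis. Payload 6.8 kg.
Tool frame: the origin (TCP) lies between the finger pads; the fingertips stand 25 mm ahead of it and the grasp point (between the pads) lies 6 mm ahead of it; z points along the fingers, y is the line along which they close (so a half turn about z gives the same grasp; the last joint's range is limited). The gripper opens to 85 mm and grips with 20 to 120 N. Pads are 22 mm wide; open, the fingers measure 114 mm over their backs; the gripper's body (76 mm by 85 mm) begins 54 mm behind the grasp point. The pads swing forward as they close: fully open they stand 13 mm farther back than shut.
Start: joints at [1.115, 0.477, 0.022, 1.555, -0.011, 1.109, -0.083], TCP at [230.07, -634.598, 256.308] pointing down, gripper open.
Joint ranges: [-2.96, 2.96], [-0.34, 2.1], [-1.41, 1.46], [0.24, 2.44], [-1.37, 4.51], [0.17, 1.92], [-2.96, 2.96]. Speed limits (rad/s): [2.39, 2.39, 3.14, 3.14, 3.14, 3.14, 3.14].

### API

Orientations are given as a unit quaternion [w, x, y, z].
In Python, from station import sense, imaging, ctrl, spotter gives the robot as it stands.
- The arm moves only by the tool play_rows, never from a script. Its arguments are lists of equal length, an entry for each row: "delta_pos": the shift along the tool's x, y, z in mm, a list of three; "roll": the turn about the tool's z in rad. In form: {"delta_pos": [[dx, dy, dz], ...], "roll": [roll, ...]}. A call has 1 to 5 rows; each row shifts and turns the commanded pose from where the row before left it, along the tool's axes as they then stand; what a row does not reach is not made up. A row lasts 1/12 s, in which the tool goes at most 41.7 mm and 7.16 degrees, less where a joint would pass 70% of its speed; a pose out of reach is approached as far as the arm can. A call is refused whole if a number of a shift passes 41.7 or a number of a turn 0.125, either way. A call with a gripper value outside its range is refused whole. "gripper" is the opening, from 0 (shut) to 1 (fully open), set as the call begins (left out, the last holds). The fingers move at their own pace and stop on an object; the grip force is fixed at half the most. Time passes only in rows, so rows that do not move let the fingers close. It gives the time, the measured TCP pose, the force and the opening at its end, in the units of the state.
- sense(): the state, without advancing time (a new reading comes with each control period).
- imaging.camera(name): name is "scene" or "top" or "wrist"; returns a dict with "img" (480x640x3 uint8, red, green, blue), "intrinsics" (3x3 intrinsics, pixels), "eye" and "attitude" of the camera in the world; the wrist camera has in their place "hand_eye" (4x4, takes a point from camera to tool coordinates, whose origin is the TCP and whose axes are the flange's). Camera axes: x right, y down, z forward; pixel columns grow to the right and rows downward; lengths in mm; the calibration is good to about 2 mm. A picture is of the moment at which its call begins: read the wrist's pose just before it. There is no depth.
- ctrl.sign_off(): hands the job in, once; it reports no verdict.
Trained networks look in a picture, given as the dict that the camera call returned (one of the last four; its "shot" number tells which), for a name from the list of things; names that differ only in an ending like _2 or _b are one class to them, and where a whole thing is asked for, a point or a joint stands for the part that bears it (a point fixed in the world has none). Each returns a list of dicts, best first, with "confidence" (0 to 1); they miss things now and then, are a little off and sometimes report something else, mostly with a low value. They report only what shows in the picture. A call takes as long as a camera call. They do not tell look-alikes from the thing itself.
- spotter.search_frame(picture, label): "point" ([row, column] in pixels, amid what is visible of it).
The state is a dict: "t": time; "joint_pos": joint angles; "joint_velocities": joint speeds; "tau": joint torques, N m; "ee_pos": TCP position; "ee_rot": TCP orientation; "force": force on the tool from outside, world axes, zero at the start; "moment": the same for the moment, N m; "gripper_width": opening from 0.0 (shut) to 1.0 (fully open).
Only numpy, scipy, OpenCV 4.12 (cv2) and the standard library are available. Lean on these libraries where they do the work, as an engineer would, in place of code of your own. Each camera call takes 0.05 s, during which the arm holds its last target. There are 200 camera calls.

### The job

Using the orange T-key, turn both brass-barred captive screws of the vial nest clockwise, fully home to their stops (each bar in line with its two green marks), while the toggle clamp still holds the plate; touch the screws with nothing but the key. Stand the key upright back on its blue pad, and, once both screws are home, swing the red clamp arm up and right over to rest open on its far stop. Leave the two amber vials and the vial pack standing where they are.

Things in the scene. Friction and masses are not known exactly. Their poses are not given: they have to be found in the camera images.
- nest: Fixed vial nest: dark steel base 180 (x) x 280 (y) x 25 mm with a white format plate 150 x 250 x 12 mm on it, plate top at 37 mm. Origin: centre of the underside; x points from its front edge to the clamp edge. It carries screw_left at (0, +85) mm, screw_right at (0, -85) mm and the toggle clamp between them, near the far edge.
- screw_left_head (a point): Top centre of the left captive screw, 57 mm above the bench: steel disc of diameter 60, 6 mm thick on the plate, with a brass bar across it, 44 mm long, 10 wide, standing 14 above the disc, top edge rounded. The bar runs along this point's x axis. Two green marks on the plate lie on the nest's y line through the screw.
- screw_right_head (a point): The same point and axes of the right captive screw.
- screw_left (a joint): Angle (rad) of the left screw, growing clockwise seen from above: at 0 the bar lies along the nest's x, at 1.571 (the stop, fully home) along the nest's y, in line with the green marks. Stiff: about 0.08 N m.
- screw_right (a joint): The same for the right screw.
- key: Orange T-key, 112 mm tall, 0.25 kg, upright. Origin: centre of its underside. Foot: two steel prongs 44 mm long (x), 18 deep, 48 over both (y), between them an open slot 15 mm wide along x that fits over a screw bar; seated, they rest on the disc (origin 6 mm above the plate). Collar of diameter 50 from 18 to 34 mm up, stem 22, handle bar 90 (x) x 22 (y) from 86 to 112 mm up, parallel to the slot.
- key_grip (a point): Centre of the key's handle bar, 99 mm above its underside; axes as the key's.
- key_pad: Fixed blue pad, 130 x 130 x 6 mm, on which the key stands. Origin: centre of its underside.
- clamp (a joint): Angle (rad) of the toggle clamp arm: 0 closed (arm level, towards the front of the nest, rubber foot on the plate), 1.571 upright, 2.1 open at its far stop. Gravity pulls it down to either side.
- clamp_grip (a point): Middle of the clamp arm's red sleeve (45 mm long, 16 x 16 mm), 85 mm from the hinge; the arm points along this point's -x. 65 mm above the bench when closed; the arm ends 107 mm from the hinge. 20 mm free between sleeve and plate.
- clamp_hinge (a point): Point on the clamp's hinge axis (along the nest's y), at (65, 0, 65) mm in the nest's frame; bracket 38 mm wide, its top 77 mm above the bench.
- vial_pack: Bystander: white pack with blue caps, 105 x 75 x 59 mm; origin: centre of its underside.
- vial_a: Bystander: amber vial with grey cap, diameter 28, 59 mm tall, beyond the key pad; origin: underside.
- vial_b: Bystander: a like vial standing on the format plate of the nest, near the front right corner of the plate.
Mind the look-alikes: they are no part of the job. Leave any pink look-alike of the key alone.

How it is judged:
By the outcome, as a careful person would: the job done as asked, in the order asked, and still so for the second after the job is handed in, with the robot touching nothing.
It also fails if it takes over 72 s, if anything falls off the work surface, if the arm or the gripper's body presses on something with over 40 N, if the wrist force passes 120 N, or if a joint passes its speed limit or range.

## Working session

There is one attempt and no reset: what is moved stays moved. The work goes in short steps, Python scripts to look and compute and a tool call to move; the robot and the scene stay as the last step left them, time stands still between calls to the robot, and variables do not carry over. Pictures are saved under pics/ and viewed, on a budget of 10 in all, crops included, one or two more only if the job needs it, and the job is handed in when it is done.

Besides the shell and the picture viewer there is one more tool, called as a command line: name --pt "numbers of a row" for each row, then --argument value for the rest. play_rows: Moves the arm, as the interface text tells. Its arguments: {"type":"object","properties":{"delta_pos":{"type":"array"},"roll":{"type":"array"},"gripper":{"type":"number"}},"required":["delta_pos","roll"]}

```bash
mkdir -p pics; ls; cat > h.py <<'E'
import numpy as np, cv2
from station import sense, imaging, ctrl, spotter
from scipy.spatial.transform import Rotation as R
def q2R(q): return R.from_quat([q[1],q[2],q[3],q[0]]).as_matrix()
def cam(name):
    s=sense(); p=imaging.camera(name)
    if name=='wrist':
        H=np.array(p['hand_eye']); Rt=q2R(s['ee_rot'])
        p['C']=Rt@H[:3,3]+np.array(s['ee_pos']); p['A']=Rt@H[:3,:3]
    else:
        p['C']=np.array(p['eye']); a=np.array(p['attitude']); p['A']=q2R(a) if a.size==4 else a
    return p
def save(p,f,crop=None,scale=1):
    im=p['img']
    if crop: r0,r1,c0,c1=crop; im=im[r0:r1,c0:c1]
    im=cv2.resize(im,None,fx=scale,fy=scale,interpolation=cv2.INTER_CUBIC)
    cv2.imwrite('pics/'+f,im[:,:,::-1])
def ray(p,rc,z):
    d=p['A']@np.linalg.inv(p['intrinsics'])@np.array([rc[1],rc[0],1.])
    return p['C']+d*(z-p['C'][2])/d[2]
def proj(p,X):
    u=np.array(p['intrinsics'])@(p['A'].T@(np.array(X)-p['C'])); return u[1]/u[2],u[0]/u[2]
E
python3 - <<'E'
from h import *
s=sense(); print(s['ee_pos'],s['ee_rot'],s['t'],s['gripper_width'],s['force'])
p=cam('top'); q=cam('scene'); save(p,'top.png'); save(q,'scene.png')
print(p['C'],p['A'].round(3),q['C'])
for n,z in [('nest',37),('screw_left_head',57),('key',50),('key_grip',99),('key_pad',6),('clamp_grip',65),('vial_pack',30),('vial_a',30)]:
    for P,l in ((p,'top'),(q,'scene')):
        for d in spotter.search_frame(P,n)[:4]:
            print(n,l,np.round(d['point']),round(d['confidence'],2),ray(P,d['point'],z).round(0))
E
```

```text
pics
[ 229.85161288 -634.06017963  255.31880886] [-9.04491373e-04  9.84920099e-01  1.73007311e-01 -2.27187114e-04] 0.0 0.9992512231801103 [-1.16385295  0.14997488 -0.39102593]
[ 340.7470429    26.02541133 1204.89370207] [[ 0.005 -0.993  0.122]
 [-1.    -0.008 -0.02 ]
 [ 0.021 -0.122 -0.992]] [1021.60996203  287.79555695  891.54123174]
nest top [222. 302.] 0.64 [520.  33.  37.]
nest scene [293. 334.] 0.92 [531.  45.  37.]
nest scene [265. 289.] 0.36 [513. -58.  37.]
screw_left_head top [223. 264.] 0.92 [514. 112.  57.]
screw_left_head scene [303. 371.] 0.79 [529. 117.  57.]
screw_left_head scene [277. 329.] 0.64 [516.  27.  57.]
key top [289. 435.] 0.84 [ 378. -247.   50.]
key top [312. 361.] 0.76 [330. -92.  50.]
key top [223. 484.] 0.65 [ 519. -353.   50.]
key scene [212. 159.] 0.97 [ 530. -349.   50.]
key scene [190. 322.] 0.92 [326. -87.  50.]
key scene [169. 247.] 0.7 [ 346. -258.   50.]
key_grip top [291. 438.] 0.76 [ 373. -240.   99.]
key_grip top [310. 360.] 0.74 [333. -84.  99.]
key_grip top [224. 482.] 0.59 [ 509. -334.   99.]
key_grip top [223. 300.] 0.53 [507.  36.  99.]
key_grip scene [174. 248.] 0.87 [ 395. -217.   99.]
key_grip scene [190. 318.] 0.85 [371. -72.  99.]
key_grip scene [206. 160.] 0.68 [ 547. -317.   99.]
key_pad top [224. 466.] 0.62 [ 523. -328.    6.]
key_pad scene [231. 169.] 0.84 [ 537. -329.    6.]
clamp_grip top [218. 297.] 0.91 [523.  43.  65.]
clamp_grip top [223. 483.] 0.71 [ 515. -347.   65.]
clamp_grip top [223. 266.] 0.7 [513. 106.  65.]
clamp_grip scene [283. 328.] 0.81 [533.  34.  65.]
vial_pack top [223. 300.] 0.73 [519.  37.  30.]
vial_pack top [249. 165.] 0.58 [460. 321.  30.]
vial_pack scene [329. 494.] 0.67 [461. 324.  30.]
vial_pack scene [264. 288.] 0.16 [508. -64.  30.]
vial_a top [250. 353.] 0.68 [461. -77.  30.]
vial_a top [156. 472.] 0.51 [ 670. -338.   30.]
vial_a scene [273. 117.] 0.87 [ 677. -336.   30.]
vial_a scene [230. 292.] 0.57 [ 432. -100.   30.]
```

View pics/top.png

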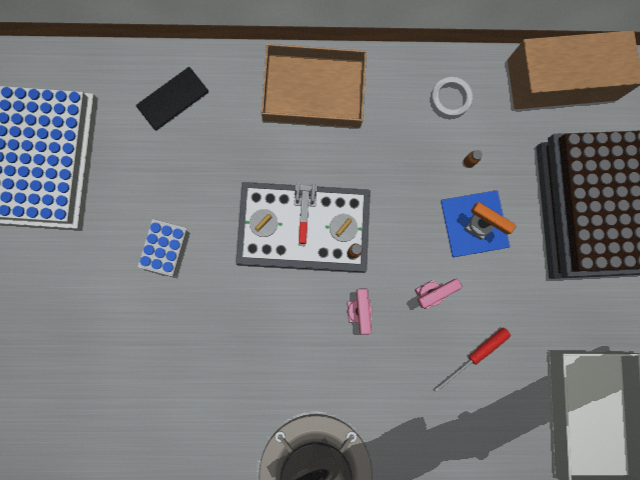

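View pics/scene.png

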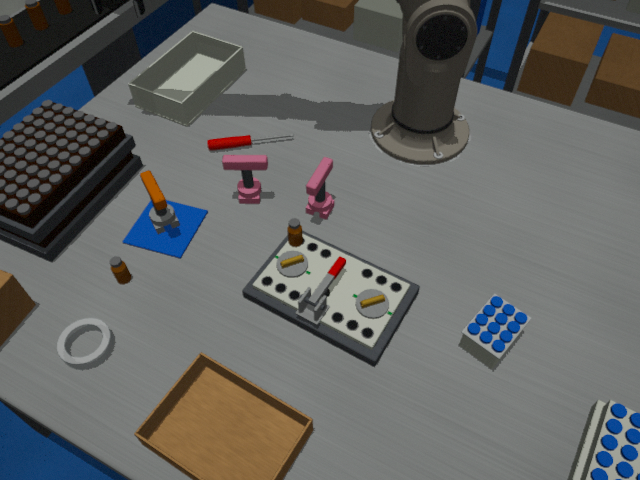

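Possible keys in the top view: orange at (220,490) on the blue pad, pink at (310,362), and pink at (291,438). I choose the orange one. Next I move above it for the close check.

```bash
cat >> h.py <<'E'
def psi(s=None):
    M=q2R((s or sense())['ee_rot']); return np.degrees(np.arctan2(M[1,0],M[0,0]))
def plan(X,ps=None):
    "rows: roll first, then shift in tool axes"
    s=sense(); p0=psi(s); ps=p0 if ps is None else ps
    roll=-np.radians((ps-p0+180)%360-180)
    M=q2R(s['ee_rot'])@R.from_euler('z',roll).as_matrix()
    d=M.T@(np.array(X)-s['ee_pos'])
    print('psi0 %.1f roll %.3f (n>=%d) then shift %s (n>=%.1f) t=%.2f F=%s'%(p0,roll,np.ceil(abs(roll)/.122),d.round(1),np.linalg.norm(d)/41,s['t'],np.round(s['force'],1)))
def mask(p,lo,hi):
    h=cv2.cvtColor(p['img'],cv2.COLOR_RGB2HSV); return cv2.inRange(h,np.array(lo),np.array(hi))
E
python3 - <<'E'
from h import *
p=cam('top'); 
m=mask(p,(7,200,150),(16,255,255)); m[:150]=0; m[:, :455]=0; m[260:]=0; m[:,520:]=0
ys,xs=np.nonzero(m); r=cv2.minAreaRect(np.c_[xs,ys].astype(np.float32)); print(len(xs),r)
print([ray(p,(b[1],b[0]),115).round(0) for b in cv2.boxPoints(r)], ray(p,r[0][::-1],116))
w=cam('wrist'); print(np.array(w['hand_eye']).round(2),w['intrinsics'])
plan([515,-335,260],57)
E
```

```text
0 ((0.0, 0.0), (0.0, 0.0), 0.0)
[array([966., 660., 115.]), array([966., 660., 115.]), array([966., 660., 115.]), array([966., 660., 115.])] [965.39190772 659.09787539 116.        ]
[[-0.0000e+00 -9.6000e-01 -2.8000e-01  7.2290e+01]
 [ 1.0000e+00 -0.0000e+00 -0.0000e+00  1.1000e-01]
 [ 0.0000e+00 -2.8000e-01  9.6000e-01 -1.1799e+02]
 [ 0.0000e+00  0.0000e+00  0.0000e+00  1.0000e+00]] [[388.23045986   0.         320.64930418]
 [  0.         388.23045986 238.49247901]
 [  0.           0.           1.        ]]
psi0 19.9 roll -0.647 (n>=6) then shift [406.4  75.8  -3.7] (n>=10.1) t=1.00 F=[ 0.9 -0.2 -0.2]
```

play_rows --pt "0 0 0" --pt "0 0 0" --pt "0 0 0" --pt "0 0 0" --pt "0 0 0" --roll '[-0.108, -0.108, -0.108, -0.108, -0.108]'

```text
t: 1.42
ee_pos: [230.1, -634.6, 256.3]
ee_rot: [0.0, 0.902, 0.432, -0.0]
force: [-0.6, -0.5, -0.3]
gripper_width: 1.002
```

play_rows --pt "0 0 0" --pt "36 7 0" --pt "36 7 0" --pt "36 7 0" --pt "36 7 0" --roll '[-0.107, 0, 0, 0, 0]'

```text
t: 1.83
ee_pos: [332.8, -528.0, 256.4]
ee_rot: [0.0, 0.879, 0.477, 0.0]
force: [0.1, 0.1, 0.1]
gripper_width: 1.003
```

play_rows --pt "36 7 0" --pt "36 7 0" --pt "36 7 0" --pt "36 7 0" --pt "36 7 0" --roll '[0, 0, 0, 0, 0]'

```text
t: 2.25
ee_pos: [460.4, -395.8, 256.6]
ee_rot: [0.0, 0.879, 0.477, 0.0]
force: [0.3, 1.0, -0.0]
gripper_width: 0.999
```

play_rows --pt "36 7 0" --pt "36 6 0" --pt "10 0 0" --pt "0 0 0" --pt "0 0 0" --roll '[0, 0, 0, 0, 0]'

```text
t: 2.67
ee_pos: [515.0, -335.3, 256.3]
ee_rot: [0.0, 0.879, 0.478, -0.0]
force: [-0.5, -1.0, 0.7]
gripper_width: 0.998
```

```bash
python3 - <<'E'
from h import *
s=sense(); print(s['ee_pos'],psi(s),s['t'])
p=cam('wrist'); save(p,'w1.png'); np.savez('w1.npz',img=p['img'],C=p['C'],A=p['A'],K=p['intrinsics'])
h=cv2.cvtColor(p['img'],cv2.COLOR_RGB2HSV)
for d in spotter.search_frame(p,'key_grip')[:2]:
    print(d, ray(p,d['point'],118), h[int(d['point'][0]),int(d['point'][1])])
E
```

```text
[ 515.01311018 -335.3459465   256.29421988] 57.0713803926482 2.6667
{'point': [219.2, 113.4], 'confidence': 0.88} [ 402.06881557 -250.37011378  118.        ] [108  30  42]
{'point': [229.7, 340.6], 'confidence': 0.86} [ 527.58107393 -340.57455197  118.        ] [ 12 199 173]
```

View pics/w1.png

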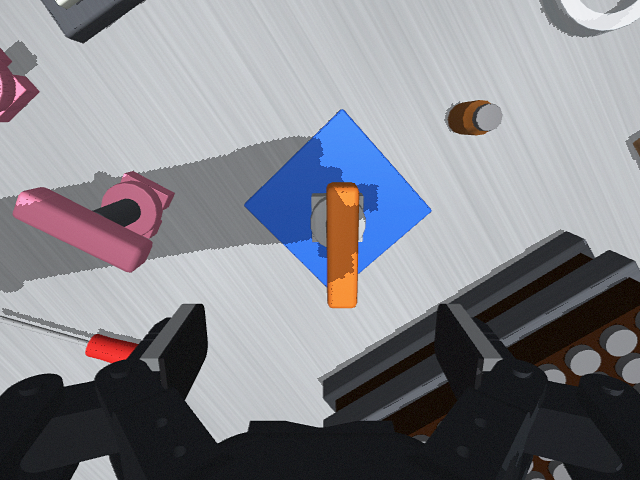

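The picture shows the orange key at rows 183–307, cols 328–358 on the blue pad, with the handle parallel to the tool x axis. The pink look-alike is at (225,90). I fit the handle silhouette for the grasp.

```bash
cat >> h.py <<'E'
from scipy.optimize import minimize
def boxfit(p,m,dims,z0,z1,x0,y0,a0):
    "fit box (lx,ly) between heights z0,z1 to mask by IoU -> x,y,angle deg"
    K=np.array(p['intrinsics'])
    def sil(v):
        c,s=np.cos(np.radians(v[2])),np.sin(np.radians(v[2])); P=[]
        for a in (-.5,.5):
            for b in (-.5,.5):
                for z in (z0,z1):
                    X=[v[0]+c*a*dims[0]-s*b*dims[1],v[1]+s*a*dims[0]+c*b*dims[1],z]
                    r_,c_=proj(p,X); P.append([c_,r_])
        h=cv2.convexHull(np.array(P,np.float32)); o=np.zeros(m.shape,np.uint8)
        cv2.fillConvexPoly(o,(h*16).round().astype(np.int32),255,shift=4); return o
    f=lambda v:-((sil(v)&m)>0).sum()/((sil(v)|m)>0).sum()
    r=minimize(f,[x0,y0,a0],method='Nelder-Mead',options=dict(initial_simplex=[[x0,y0,a0],[x0+12,y0,a0],[x0,y0+12,a0],[x0,y0,a0+8]],maxiter=150))
    return r.x,-r.fun
class D(dict): pass
E
python3 - <<'E'
from h import *
z=np.load('w1.npz'); p=dict(img=z['img'],C=z['C'],A=z['A'],intrinsics=z['K'])
m=mask(p,(6,120,90),(20,255,255)); m[:170]=0;m[320:]=0;m[:,:315]=0;m[:,370:]=0
m=cv2.morphologyEx(m,cv2.MORPH_OPEN,np.ones((3,3)))
print((m>0).sum(),boxfit(p,m,(90,22),92,118,527,-340,57))
b=mask(p,(100,120,60),(125,255,255)); b[:,:200]=0;b[:,450:]=0;b[:100]=0;b[320:]=0
h=cv2.convexHull(np.argwhere(b>0)[:,::-1].astype(np.int32)).astype(np.float32); r=cv2.minAreaRect(h)
print(r, ray(p,r[0][::-1],6),[ray(p,c[::-1],6).round(0) for c in cv2.boxPoints(r)])
E
```

```text
3809 (array([ 520.68952423, -354.14924835,   58.54026874]), np.float64(0.9027975343764817))
((338.53155517578125, 204.77001953125), (135.39364624023438, 137.38739013671875), 46.46879959106445) [ 527.40554745 -347.11292682    6.        ] [array([ 450., -295.,    6.]), array([ 577., -274.,    6.]), array([ 605., -399.,    6.]), array([ 470., -431.,    6.])]
```

```bash
python3 - <<'E'
from h import *
z=np.load('w1.npz'); p=dict(img=z['img'],C=z['C'],A=z['A'],intrinsics=z['K'])
u=np.array([np.cos(np.radians(58)),np.sin(np.radians(58)),0])
far=ray(p,(307,342),118); near=ray(p,(183,342),92); near2=ray(p,(205,342),118)
print(far+45*u,near-45*u,near2,np.linalg.norm((near-far)[:2]))
h=cv2.cvtColor(p['img'],cv2.COLOR_RGB2HSV); print(h[180:310:8,343].tolist(), h[270,322:366:2].tolist())
m=mask(p,(6,120,60),(20,255,255)); m[:170]=0;m[320:]=0;m[:,:315]=0;m[:,370:]=0
print((m>0).sum(),boxfit(p,m,(90,22),92,118,521,-350,57))
plan([521,-353,190],58)
E
```

```text
[ 521.31202353 -352.23148263  118.        ] [ 520.59278147 -356.15473136   92.        ] [ 537.51281853 -326.54033231  118.        ] 86.30426002517154
[[109, 188, 252], [13, 207, 228], [15, 187, 250], [12, 197, 172], [12, 202, 172], [13, 196, 172], [13, 200, 170], [13, 206, 170], [12, 197, 172], [12, 204, 170], [12, 204, 170], [12, 204, 169], [12, 203, 166], [14, 196, 247], [14, 194, 248], [14, 197, 247], [13, 36, 199]] [[109, 192, 244], [109, 192, 245], [110, 186, 223], [13, 220, 138], [12, 208, 157], [12, 204, 170], [13, 206, 171], [12, 201, 170], [12, 203, 170], [12, 204, 170], [12, 203, 170], [13, 205, 169], [13, 209, 168], [13, 205, 168], [12, 204, 169], [12, 203, 166], [13, 197, 242], [13, 210, 234], [110, 194, 250], [109, 199, 248], [110, 121, 205], [80, 4, 205]]
3821 (array([ 521.55885117, -352.70837201,   58.59518318]), np.float64(0.9017941454202077))
psi0 56.8 roll -0.020 (n>=1) then shift [-9.3 14.5 66.2] (n>=1.7) t=2.77 F=[-0.5  0.5 -0.3]
```

play_rows --pt "-9 14.5 5" --pt "0 0 35" --pt "0 0 35" --pt "0 0 35" --pt "0 0 25" --roll '[-0.025, 0, 0, 0, 0]'

```text
t: 3.18
ee_pos: [519.4, -352.7, 118.4]
ee_rot: [-0.001, 0.874, 0.487, -0.001]
force: [-0.0, 0.7, -1.1]
gripper_width: 0.996
```

play_rows --pt "0 0 10" --pt "0 0 0" --pt "0 0 0" --roll '[0, 0, 0]'

```text
t: 3.43
ee_pos: [522.0, -352.3, 112.0]
ee_rot: [0.0, 0.873, 0.487, -0.0]
force: [0.5, -0.4, 0.5]
gripper_width: 0.998
```

play_rows --pt "0 0 0" --pt "0 0 0" --pt "0 0 0" --pt "0 0 0" --pt "0 0 0" --roll '[0, 0, 0, 0, 0]' --gripper 0

```text
t: 3.85
ee_pos: [522.5, -351.1, 112.1]
ee_rot: [0.001, 0.873, 0.488, 0.0]
force: [0.3, 0.5, 0.5]
gripper_width: 0.3
```

play_rows --pt "0 0 0" --pt "0 0 0" --pt "0 0 0" --pt "0 0 0" --roll '[0, 0, 0, 0]'

```text
t: 4.18
ee_pos: [522.9, -351.2, 112.1]
ee_rot: [0.001, 0.873, 0.488, 0.0]
force: [-0.2, 0.7, 5.7]
gripper_width: 0.251
```

play_rows --pt "0 0 -20" --pt "0 0 -30" --pt "0 0 -30" --pt "0 0 -30" --pt "0 0 -20" --roll '[0, -0.1, -0.11, -0.11, -0.11]'

```text
t: 4.6
ee_pos: [522.3, -351.0, 243.3]
ee_rot: [0.0, 0.747, 0.665, 0.0]
force: [0.9, 0.1, -3.4]
gripper_width: 0.248
```

play_rows --pt "0 0 0" --pt "30 0 0" --pt "40 0 0" --pt "40 0 0" --pt "40 0 0" --roll '[-0.11, 0, 0, 0, 0]'

```text
t: 5.02
ee_pos: [522.6, -199.4, 240.2]
ee_rot: [-0.001, 0.711, 0.703, -0.0]
force: [0.8, -0.1, -2.8]
gripper_width: 0.248
```

play_rows --pt "40 0 0" --pt "35 0 0" --pt "15 0 0" --pt "0 0 0" --pt "0 0 0" --roll '[0, 0, 0, 0, 0]'

```text
t: 5.43
ee_pos: [524.2, -110.0, 240.6]
ee_rot: [-0.001, 0.71, 0.704, -0.001]
force: [-0.6, -0.1, -3.1]
gripper_width: 0.249
```

```bash
python3 - <<'E'
from h import *
s=sense(); print(s['ee_pos'],psi(s),s['t'],s['gripper_width'],s['force'],s['moment'])
p=cam('wrist'); save(p,'w2.png'); np.savez('w2.npz',img=p['img'],C=p['C'],A=p['A'],K=p['intrinsics'])
for n,z in [('screw_left_head',57),('clamp_grip',73),('nest',37)]:
  for d in spotter.search_frame(p,n)[:3]: print(n,np.round(d['point']),d['confidence'], ray(p,d['point'],z))
E
```

```text
[ 524.19403187 -110.03486908  240.63273097] 89.51673735307955 5.4333 0.24925053849282156 [-0.59105646 -0.05070619 -3.08861281] [-0.04659748  0.05016483 -0.00074304]
clamp_grip [ 21. 322.] 0.95 [526.11952292  26.73236848  73.        ]
nest [100. 307.] 0.97 [513.50846804 -19.79770916  37.        ]
```

View pics/w2.png

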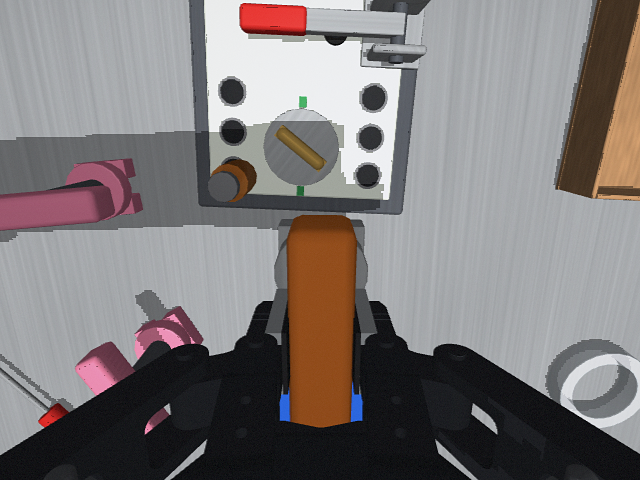

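Right screw disc is at (147,301), with its bar from (131,281) to (162,321) and green marks at (102,303) and (190,300). The vial stands at (180,230), the clamp sleeve at (19,273), and the key is held straight.

```bash
python3 - <<'E'
from h import *
z=np.load('w2.npz'); p=dict(img=z['img'],C=z['C'],A=z['A'],intrinsics=z['K'])
g=mask(p,(45,100,40),(85,255,255)); n,l,st,ce=cv2.connectedComponentsWithStats(g)
G=[ray(p,ce[i][::-1],37) for i in range(1,n) if st[i,4]>20]; print([ (st[i,4],ce[i]) for i in range(1,n)],G)
if len(G)==2: print('mid',(G[0]+G[1])/2,'ang',np.degrees(np.arctan2(*(G[0]-G[1])[[1,0]])))
m=mask(p,(12,90,40),(28,255,255)); m[:115]=0;m[175:]=0;m[:,:265]=0;m[:,335:]=0
m=cv2.morphologyEx(m,cv2.MORPH_OPEN,np.ones((3,3)))
ys,xs=np.nonzero(m); r=cv2.minAreaRect(np.c_[xs,ys].astype(np.float32)); print(len(xs),r)
print(boxfit(p,m,(44,10),43,57,*ray(p,r[0][::-1],55)[:2],-40))
k=mask(p,(5,120,40),(20,255,255)); k[:205]=0;k[440:]=0;k[:,:270]=0;k[:,375:]=0
s=p['C']
print(boxfit(p,k,(90,22),221,247,524,-110,89))
cs=cv2.HoughCircles(cv2.GaussianBlur(cv2.cvtColor(p['img'],cv2.COLOR_RGB2GRAY),(5,5),1)[90:205,240:365],cv2.HOUGH_GRADIENT,1,50,param1=80,param2=15,minRadius=32,maxRadius=44)
print(cs, None if cs is None else ray(p,(cs[0][0][1]+90,cs[0][0][0]+240),43))
E
```

```text
[(np.int32(71), array([302.56338028, 101.42253521])), (np.int32(70), array([300. , 190.5]))] [array([510.16875782, -21.03627066,  37.        ]), array([506.43924617, -91.11052643,  37.        ])]
mid [508.30400199 -56.07339854  37.        ] ang 86.95346236778502
767 ((300.0885009765625, 147.92300415039062), (57.62158203125, 13.53760051727295), 39.52262878417969)
(array([509.47909048, -55.89080788, -40.36261259]), np.float64(0.8571428571428571))
(array([ 524.41481085, -114.64706301,   89.53001027]), np.float64(0.7730642034439503))
[[[61.5 56.5 37.9]]] [508.84205348 -55.06537848  43.        ]
```

play_rows --pt "0 0 0" --pt "0 0 0" --pt "0 0 0" --pt "0 0 0" --pt "0 0 0" --roll '[-0.109, -0.109, -0.109, -0.109, -0.109]'

```text
t: 6.05
ee_pos: [524.6, -112.4, 241.1]
ee_rot: [-0.0, 0.494, 0.869, -0.0]
force: [0.2, -0.5, -2.6]
gripper_width: 0.247
```

play_rows --pt "0 0 0" --pt "0 0 0" --pt "0 0 0" --pt "0 0 0" --pt "0 0 0" --roll '[-0.109, -0.109, -0.109, 0, 0]'

```text
t: 6.47
ee_pos: [524.7, -112.1, 241.0]
ee_rot: [-0.0, 0.35, 0.937, -0.0]
force: [0.7, 0.4, -3.8]
gripper_width: 0.25
```

```bash
python3 - <<'E'
from h import *
plan([506.6,-54,175],139.6)
E
```

```text
psi0 139.0 roll -0.010 (n>=1) then shift [51.4 32.6 66.1] (n>=2.2) t=6.47 F=[ 0.7  0.4 -3.8]
```

play_rows --pt "20 12 0" --pt "20 13 0" --pt "11.4 7.6 20" --pt "0 0 30" --pt "0 0 10" --roll '[-0.01, 0, 0, 0, 0]'

```text
t: 6.88
ee_pos: [504.8, -52.6, 178.6]
ee_rot: [-0.002, 0.344, 0.939, -0.001]
force: [-1.8, -0.3, -3.7]
gripper_width: 0.246
```

play_rows --pt "0 0 0" --pt "0 0 0" --roll '[0, 0]'

```text
t: 7.05
ee_pos: [506.8, -53.6, 181.3]
ee_rot: [-0.0, 0.344, 0.939, -0.0]
force: [-0.2, -0.2, -2.7]
gripper_width: 0.251
```

```bash
python3 - <<'E'
from h import *
plan([506.6,-54,151],139.6)
p=cam('wrist'); q=cam('scene'); save(p,'w3.png')
im=np.hstack([cv2.resize(p['img'][150:450,160:480],(400,375)),cv2.resize(q['img'][200:320,240:368],(400,375))]); cv2.imwrite('pics/w3.png',im[:,:,::-1])
E
```

```text
psi0 139.8 roll 0.003 (n>=1) then shift [-0.1 -0.4 30.3] (n>=0.7) t=7.05 F=[-0.2 -0.2 -2.7]
```

View pics/w3.png

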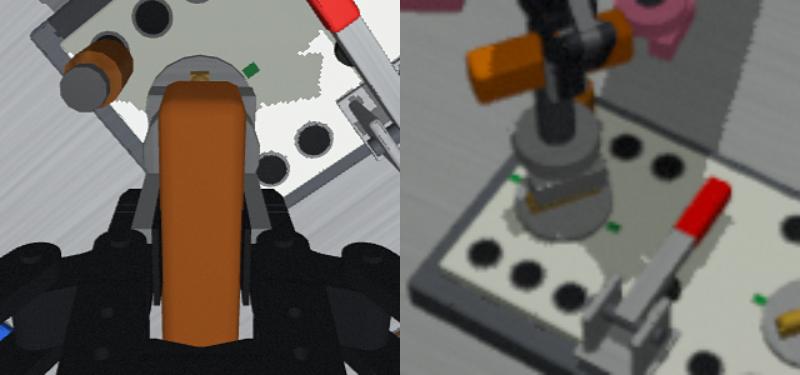

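The bar tip shows at (75,200), in line with the handle centre at col 202, and the scene view has the slot over the bar. I go down.

play_rows --pt "0 0 8" --pt "0 0 8" --pt "0 0 7" --pt "0 0 0" --pt "0 0 0" --roll '[0, 0, 0, 0, 0]'

```text
t: 7.57
ee_pos: [506.3, -52.8, 157.7]
ee_rot: [-0.001, 0.343, 0.939, -0.0]
force: [0.6, -0.1, -2.9]
gripper_width: 0.249
```

play_rows --pt "0 0 4" --pt "0 0 3" --pt "0 0 1" --pt "0 0 0" --roll '[0, 0, 0, 0]'

```text
t: 7.9
ee_pos: [506.6, -52.9, 150.0]
ee_rot: [-0.0, 0.343, 0.939, -0.0]
force: [0.3, -0.5, -3.2]
gripper_width: 0.252
```

play_rows --pt "0 0.3 0" --pt "0 0.3 0" --pt "0 0.3 0" --pt "0 0.3 0" --pt "0 0.3 0" --roll '[0.1, 0.1, 0.1, 0.1, 0.1]'

```text
t: 8.32
ee_pos: [507.5, -52.6, 150.2]
ee_rot: [-0.0, 0.567, 0.824, -0.001]
force: [-0.2, -2.3, -4.7]
gripper_width: 0.25
```

play_rows --pt "0 0.3 0" --pt "0 0.3 0" --pt "0 0.3 0" --pt "0 0.1 0" --pt "0 0 0" --roll '[0.1, 0.1, 0.1, 0.1, 0]'

```text
t: 8.73
ee_pos: [508.8, -52.0, 150.3]
ee_rot: [0.0, 0.719, 0.696, -0.0]
force: [-0.2, 0.7, -2.7]
gripper_width: 0.247
```

```bash
python3 - <<'E'
from h import *
s=sense(); print(s['ee_pos'],psi(s),s['force'],s['moment'],s['gripper_width'])
p=cam('scene'); cv2.imwrite('pics/s4.png',cv2.resize(p['img'][220:300,250:350],(400,320),interpolation=cv2.INTER_CUBIC)[:,:,::-1])
E
```

```text
[508.77936928 -51.96209654 150.34949104] 88.13542412831632 [-0.21510606  0.67932225 -2.6543729 ] [-0.0130972   0.05971862 -0.00271507] 0.24708203454558894
```

play_rows --pt "0 0 0" --pt "0 0 0" --pt "0 0 0" --roll '[0.05, 0.05, 0.03]'

```text
t: 9.03
ee_pos: [509.2, -51.6, 150.4]
ee_rot: [0.0, 0.761, 0.649, 0.0]
force: [0.1, -2.0, -3.9]
gripper_width: 0.246
```

```bash
python3 - <<'E'
from h import *
s=sense(); print(s['ee_pos'],psi(s),s['force'],s['moment'],s['gripper_width'])
E
```

```text
[509.15923151 -51.58901397 150.44062071] 80.97638806983286 [ 0.09291591 -2.03075411 -3.91228606] [-0.13773621 -0.12770815  0.07203675] 0.24646671868370085
```

play_rows --pt "0 0 0" --pt "0 0 0" --roll '[0.04, 0.02]'

```text
t: 9.2
ee_pos: [509.3, -51.6, 150.4]
ee_rot: [0.0, 0.779, 0.627, 0.0]
force: [1.9, -0.1, -4.4]
gripper_width: 0.25
```

```bash
python3 - <<'E'
from h import *
s=sense(); print(s['ee_pos'],psi(s),s['force'],s['moment'],s['gripper_width'])
E
```

```text
[509.28950512 -51.58376215 150.42002052] 77.64517630655924 [ 1.88561829 -0.14945517 -4.37725575] [-0.22184769 -0.3485594   0.9203884 ] 0.24960892231612283
```

play_rows --pt "0 0 0" --pt "0 0 0" --pt "0 0 -8" --pt "0 0 -25" --pt "0 0 -35" --roll '[-0.06, -0.06, 0, 0, 0]'

```text
t: 9.62
ee_pos: [506.8, -51.5, 217.2]
ee_rot: [-0.002, 0.741, 0.671, -0.002]
force: [1.4, -0.1, -1.9]
gripper_width: 0.245
```

play_rows --pt "0 0 -22" --pt "30 0 0" --pt "40 0 0" --pt "32 0 0" --pt "0 0 0" --roll '[-0.05, 0, 0, 0, 0]'

```text
t: 10.03
ee_pos: [513.8, 58.7, 242.0]
ee_rot: [-0.001, 0.721, 0.693, 0.003]
force: [-0.2, 1.3, -3.2]
gripper_width: 0.245
```

play_rows --pt "0 0 0" --pt "0 0 0" --roll '[0, 0]'

```text
t: 10.2
ee_pos: [513.8, 49.8, 240.6]
ee_rot: [0.0, 0.724, 0.69, -0.0]
force: [0.2, -0.7, -3.0]
gripper_width: 0.25
```

```bash
python3 - <<'E'
from h import *
s=sense(); print(s['ee_pos'],psi(s),s['t'],s['gripper_width'])
p=cam('wrist'); np.savez('w5.npz',img=p['img'],C=p['C'],A=p['A'],K=p['intrinsics'])
t=cam('scene'); cv2.imwrite('pics/c5.png',np.hstack([p['img'][:400,120:520],cv2.resize(t['img'][225:345,240:360],(400,400))])[:,:,::-1])
E
```

```text
[513.77707352  49.81207848 240.61816966] 87.19595261705331 10.2 0.24976128935097647
```

View pics/c5.png

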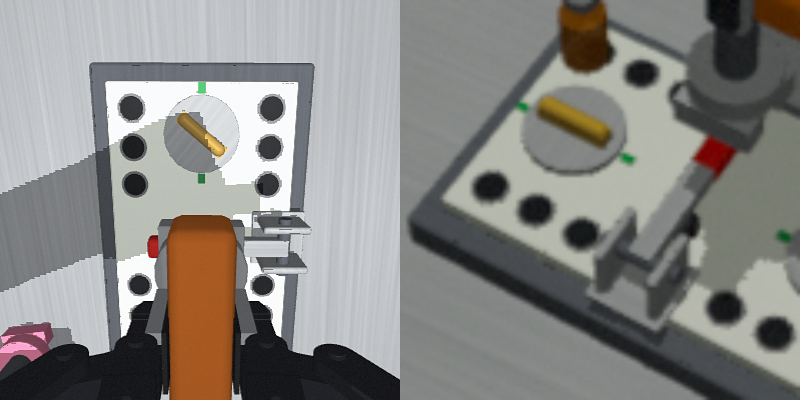

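The right screw is home: in the right half its bar (100–140, 540–610) lines up with the green marks at (105,522) and (158,628). The left screw's bar runs from (115,182) to (152,222) on its disc at (133,201).

```bash
python3 - <<'E'
from h import *
z=np.load('w5.npz'); p=dict(img=z['img'],C=z['C'],A=z['A'],intrinsics=z['K'])
g=mask(p,(45,100,40),(85,255,255)); n,l,st,ce=cv2.connectedComponentsWithStats(g)
G=[ray(p,ce[i][::-1],37) for i in range(1,n) if st[i,4]>20]; print([ (st[i,4],ce[i]) for i in range(1,n)])
if len(G)==2: print('mid',(G[0]+G[1])/2,'ang',np.degrees(np.arctan2(*(G[0]-G[1])[[1,0]])))
m=mask(p,(12,90,40),(28,255,255)); m[:95]=0;m[170:]=0;m[:,:285]=0;m[:,360:]=0
m=cv2.morphologyEx(m,cv2.MORPH_OPEN,np.ones((3,3)))
ys,xs=np.nonzero(m); r=cv2.minAreaRect(np.c_[xs,ys].astype(np.float32)); print(len(xs),r)
f,q=boxfit(p,m,(44,10),43,57,*ray(p,r[0][::-1],55)[:2],-40); print(f,q)
a=np.radians(f[2]+180); X=f[:2]+3*np.array([np.cos(a),np.sin(a)])
plan([*X,181],f[2]+180); print(X)
E
```

```text
[(np.int32(77), array([321.,  87.])), (np.int32(63), array([321., 178.]))]
mid [516.88544839 113.90639227  37.        ] ang 87.14815258035672
748 ((320.83843994140625, 134.40769958496094), (58.03995895385742, 12.989662170410156), 41.0548095703125)
[517.2877403  113.85110901 -43.599169  ] 0.876905041031653
psi0 87.1 roll -0.861 (n>=8) then shift [45.4 49.6 59.3] (n>=2.2) t=10.30 F=[-1.2  0.2 -3.6]
[515.11519471 115.91993613]
```

play_rows --pt "0 0 0" --pt "0 0 0" --pt "0 0 0" --pt "0 0 0" --pt "0 0 0" --roll '[-0.108, -0.108, -0.108, -0.108, -0.108]'

```text
t: 10.72
ee_pos: [513.9, 48.6, 240.3]
ee_rot: [-0.0, 0.513, 0.858, -0.0]
force: [-0.2, 0.4, -3.7]
gripper_width: 0.247
```

play_rows --pt "0 0 0" --pt "0 0 0" --pt "0 0 0" --pt "22 25 0" --pt "23 24.6 0" --roll '[-0.108, -0.108, -0.108, 0, 0]'

```text
t: 11.13
ee_pos: [516.0, 113.5, 240.0]
ee_rot: [0.0, 0.373, 0.928, -0.001]
force: [1.4, 0.7, -3.0]
gripper_width: 0.246
```

play_rows --pt "0 0 25" --pt "0 0 25" --pt "0 0 9" --pt "0 0 0" --pt "0 0 0" --roll '[0, 0, 0, 0, 0]'

```text
t: 11.55
ee_pos: [515.3, 116.0, 181.4]
ee_rot: [-0.0, 0.37, 0.929, -0.0]
force: [-0.3, -0.9, -3.0]
gripper_width: 0.249
```

```bash
python3 - <<'E'
from h import *
plan([515.1,115.9,150],136.4)
p=cam('wrist'); z=(p['img'][150:450,160:480]); cv2.imwrite('pics/w6.png',cv2.resize(z,(480,450))[:,:,::-1])
E
```

```text
psi0 136.6 roll 0.003 (n>=1) then shift [ 0.1 -0.2 31.4] (n>=0.8) t=11.55 F=[-0.3 -0.9 -3. ]
```

View pics/w6.png

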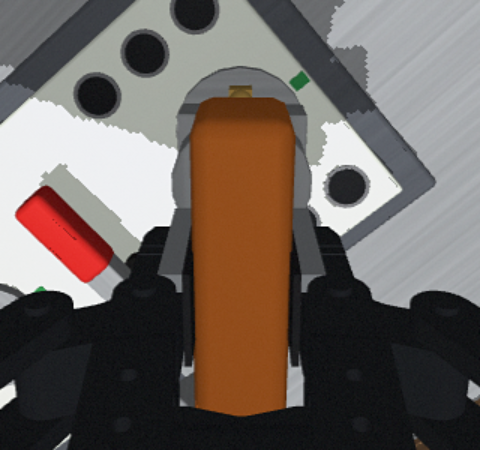

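The bar tip is at (90,241) and the handle centre at col 242, so they are aligned. I seat the key and turn.

play_rows --pt "0 0 8" --pt "0 0 8" --pt "0 0 8" --pt "0 0 5" --pt "0 0 2" --roll '[0, 0, 0, 0, 0]'

```text
t: 12.02
ee_pos: [514.5, 116.9, 149.1]
ee_rot: [-0.001, 0.369, 0.929, -0.001]
force: [1.2, -0.2, -3.3]
gripper_width: 0.249
```

play_rows --pt "0 0 0" --pt "0 0 0" --roll '[0, 0]'

```text
t: 12.18
ee_pos: [515.2, 117.3, 150.3]
ee_rot: [-0.0, 0.369, 0.929, 0.0]
force: [0.4, -0.5, -4.2]
gripper_width: 0.245
```

play_rows --pt "0 0.3 0" --pt "0 0.3 0" --pt "0 0.3 0" --pt "0 0.3 0" --pt "0 0.3 0" --roll '[0.1, 0.1, 0.1, 0.1, 0.1]'

```text
t: 12.6
ee_pos: [516.2, 117.5, 150.4]
ee_rot: [0.0, 0.589, 0.808, -0.0]
force: [0.1, -1.3, -4.3]
gripper_width: 0.246
```

play_rows --pt "0 0.3 0" --pt "0 0.3 0" --pt "0 0.3 0" --pt "0 0 0" --pt "0 0 0" --roll '[0.1, 0.1, 0.1, 0.1, 0.08]'

```text
t: 13.02
ee_pos: [517.7, 117.8, 150.5]
ee_rot: [0.001, 0.765, 0.645, 0.0]
force: [1.3, -1.7, -6.0]
gripper_width: 0.247
```

```bash
python3 - <<'E'
from h import *
s=sense(); print(s['ee_pos'],psi(s),s['force'],s['moment'],s['gripper_width'])
E
```

```text
[517.68316186 117.78935097 150.49981389] 80.27083440450548 [ 1.27315577 -1.68620589 -5.98261064] [-0.42367414 -0.4404698   0.09878558] 0.24723728915507923
```

play_rows --pt "0 0 0" --pt "0 0 0" --pt "0 0 0" --roll '[0.03, 0.03, 0]'

```text
t: 13.27
ee_pos: [517.8, 118.0, 150.5]
ee_rot: [0.001, 0.782, 0.624, 0.0]
force: [1.8, -2.6, -5.2]
gripper_width: 0.243
```

```bash
python3 - <<'E'
from h import *
s=sense(); print(s['ee_pos'],psi(s),s['force'],s['moment'],s['gripper_width'])
E
```

```text
[517.79036208 117.99738968 150.51403844] 77.17687023587553 [ 1.82764762 -2.60086623 -5.17680962] [-0.49304397 -0.60126734  0.73288211] 0.24338935542073706
```

play_rows --pt "0 0 0" --pt "0 0 0" --pt "0 0 -8" --pt "0 0 -25" --pt "0 0 -35" --roll '[-0.06, -0.06, 0, 0, 0]'

```text
t: 13.68
ee_pos: [515.3, 117.8, 217.3]
ee_rot: [-0.002, 0.744, 0.669, -0.002]
force: [0.3, -0.2, -2.8]
gripper_width: 0.247
```

play_rows --pt "0 0 -22" --pt "-30 0 0" --pt "-40 0 0" --pt "-40 0 0" --pt "-40 0 0" --roll '[-0.1, 0, 0, 0, 0]'

```text
t: 14.1
ee_pos: [516.3, -32.9, 241.5]
ee_rot: [0.0, 0.709, 0.705, 0.001]
force: [0.5, 1.0, -3.1]
gripper_width: 0.25
```

play_rows --pt "-40 0 0" --pt "-40 0 0" --pt "-40 0 0" --pt "-40 0 0" --pt "-40 0 0" --roll '[0, 0, 0, 0, 0]'

```text
t: 14.52
ee_pos: [515.3, -233.4, 241.4]
ee_rot: [0.0, 0.709, 0.705, 0.0]
force: [1.1, -0.3, -2.5]
gripper_width: 0.246
```

play_rows --pt "-40 0 0" --pt "-30 0 0" --pt "-20 0 0" --pt "0 0 0" --pt "0 0 0" --roll '[0, 0, 0, 0.1, 0.1]'

```text
t: 14.93
ee_pos: [514.5, -323.7, 240.8]
ee_rot: [0.0, 0.779, 0.627, 0.0]
force: [0.6, 2.1, -3.9]
gripper_width: 0.242
```

play_rows --pt "0 0 0" --pt "0 0 0" --pt "0 0 0" --pt "0 0 0" --pt "0 0 0" --roll '[0.1, 0.1, 0.1, 0.05, 0]'

```text
t: 15.35
ee_pos: [515.3, -321.3, 241.0]
ee_rot: [-0.0, 0.874, 0.485, 0.0]
force: [-0.4, 0.3, -2.4]
gripper_width: 0.249
```

```bash
python3 - <<'E'
from h import *
plan([524,-352,115],58.5)
t=cam('scene'); q=cam('top'); cv2.imwrite('pics/c7.png',np.hstack([cv2.resize(t['img'][220:360,240:420],(450,350)),cv2.resize(q['img'][175:280,230:380],(350,350))])[:,:,::-1])
E
```

```text
psi0 58.0 roll -0.008 (n>=1) then shift [-21.7  23.4 126. ] (n>=3.2) t=15.35 F=[-0.4  0.3 -2.4]
```

View pics/c7.png

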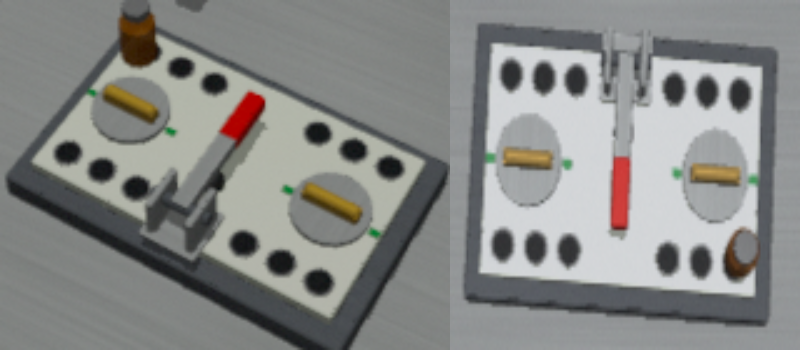

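Both bars are in line with their green marks: in the scene half at (100,130) and (200,332), in the top half at (158,528) and (174,715). The clamp is still closed. Now I set the key down.

play_rows --pt "-17 22 10" --pt "0 0 35" --pt "0 0 35" --pt "0 0 30" --pt "0 0 10" --roll '[-0.01, 0, 0, 0, 0]'

```text
t: 15.87
ee_pos: [522.2, -346.3, 115.7]
ee_rot: [-0.003, 0.871, 0.491, -0.002]
force: [-1.5, 0.4, -3.7]
gripper_width: 0.249
```

play_rows --pt "0 0 5" --pt "0 0 2" --pt "0 0 0" --pt "0 0 0" --roll '[0, 0, 0, 0]'

```text
t: 16.2
ee_pos: [526.1, -348.5, 115.4]
ee_rot: [0.001, 0.871, 0.491, 0.001]
force: [0.4, -0.1, -2.5]
gripper_width: 0.247
```

play_rows --pt "0 0 1.5" --pt "0 0 1" --pt "0 0 0" --roll '[0, 0, 0]'

```text
t: 16.45
ee_pos: [525.6, -348.3, 112.2]
ee_rot: [0.001, 0.871, 0.491, 0.001]
force: [-0.2, 0.5, 2.7]
gripper_width: 0.248
```

play_rows --pt "0 0 0.7" --pt "0 0 0" --pt "0 0 0" --roll '[0, 0, 0]'

```text
t: 16.7
ee_pos: [525.8, -348.4, 112.1]
ee_rot: [0.001, 0.871, 0.491, 0.001]
force: [-1.2, 1.1, 8.7]
gripper_width: 0.245
```

play_rows --pt "0 0 0.7" --pt "0 0 0" --pt "0 0 0" --roll '[0, 0, 0]'

```text
t: 16.95
ee_pos: [525.8, -348.4, 112.1]
ee_rot: [0.001, 0.871, 0.491, 0.001]
force: [-2.7, 1.7, 12.5]
gripper_width: 0.248
```

play_rows --pt "0 0 -1" --pt "0 0 0" --roll '[0, 0]'

```text
t: 17.12
ee_pos: [525.7, -348.3, 112.1]
ee_rot: [0.001, 0.871, 0.491, 0.001]
force: [-1.7, 0.5, 8.5]
gripper_width: 0.254
```

play_rows --pt "0 0 0" --pt "0 0 0" --pt "0 0 0" --pt "0 0 0" --pt "0 0 0" --roll '[0, 0, 0, 0, 0]' --gripper 1

```text
t: 17.53
ee_pos: [524.6, -347.7, 110.2]
ee_rot: [-0.0, 0.871, 0.491, -0.0]
force: [0.7, 0.9, -0.6]
gripper_width: 0.935
```

play_rows --pt "0 0 -10" --pt "0 0 -30" --pt "0 0 -35" --pt "0 0 -35" --pt "0 0 -30" --roll '[0, 0, 0, 0, 0]'

```text
t: 17.95
ee_pos: [525.0, -347.9, 253.6]
ee_rot: [0.001, 0.871, 0.491, 0.001]
force: [0.6, -0.4, -0.3]
gripper_width: 1.001
```

```bash
python3 - <<'E'
from h import *
z=np.load('w5.npz'); p=dict(img=z['img'],C=z['C'],A=z['A'],intrinsics=z['K'])
a=np.radians(-2.9); c=np.array([513.1,29.0]); ux=np.array([np.cos(a),np.sin(a)])
g=c-20*ux; print('sleeve',g,'hinge',c+65*ux)
plan([*g,245],-2.9); plan([*g,245],177.1)
s=sense(); print(s['joint_pos'],s['gripper_width'])
t=cam('scene')
for d in spotter.search_frame(t,'clamp_grip')[:2]: print(d,ray(t,d['point'],70))
cv2.imwrite('pics/k8.png',cv2.resize(t['img'][150:270,90:210],(480,480))[:,:,::-1])
E
```

```text
sleeve [493.12561286  30.0118588 ] hinge [578.01675822  25.7114589 ]
psi0 58.8 roll 1.076 (n>=9) then shift [ -51.  -375.8    8.2] (n>=9.3) t=17.95 F=[ 0.6 -0.4 -0.3]
psi0 58.8 roll -2.065 (n>=17) then shift [ 51.  375.8   8.2] (n>=9.3) t=17.95 F=[ 0.6 -0.4 -0.3]
[ 0.58590383  0.40933278 -0.13287068  1.66625995  0.06019348  1.06818274
 -0.10995586] 1.000611729248025
```

View pics/k8.png

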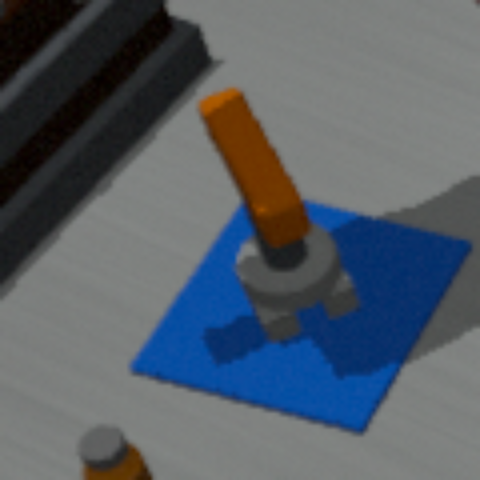

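The key stands upright on the pad, with its prongs at (320,290) and the handle clear. Next is the clamp.

play_rows --pt "0 0 0" --pt "0 0 0" --pt "0 0 0" --pt "0 0 0" --pt "0 0 0" --roll '[0.12, 0.12, 0.12, 0.12, 0.12]' --gripper 0.55

```text
t: 18.47
ee_pos: [524.5, -347.7, 250.4]
ee_rot: [-0.0, 0.978, 0.208, -0.0]
force: [0.2, -0.0, 0.0]
gripper_width: 0.552
```

play_rows --pt "0 0 0" --pt "0 0 0" --pt "0 0 0" --pt "0 0 0" --pt "-5 -37.6 0" --roll '[0.12, 0.12, 0.12, 0.116, 0]'

```text
t: 18.88
ee_pos: [520.1, -317.0, 250.4]
ee_rot: [0.002, 0.999, -0.033, -0.0]
force: [1.0, -0.9, -0.5]
gripper_width: 0.547
```

play_rows --pt "-5 -37.6 0" --pt "-5 -37.6 0" --pt "-5 -37.6 0" --pt "-5 -37.6 0" --pt "-5 -37.6 0" --roll '[0, 0, 0, 0, 0]'

```text
t: 19.3
ee_pos: [505.5, -119.2, 250.6]
ee_rot: [0.0, 1.0, -0.025, 0.0]
force: [1.0, -0.2, -0.1]
gripper_width: 0.548
```

play_rows --pt "-5 -37.6 0" --pt "-5 -37.6 0" --pt "-5 -37.6 0" --pt "-6 -37.6 0" --pt "0 0 0" --roll '[0, 0, 0, 0, 0]'

```text
t: 19.72
ee_pos: [491.6, 38.7, 250.8]
ee_rot: [-0.002, 1.0, -0.02, 0.0]
force: [0.2, 0.1, -0.5]
gripper_width: 0.551
```

```bash
python3 - <<'E'
from h import *
s=sense(); print(s['ee_pos'],psi(s),s['gripper_width'],s['joint_pos'].__repr__())
p=cam('wrist')
m=mask(p,(0,150,60),(5,255,255))|mask(p,(175,150,60),(180,255,255)); n,l,st,ce=cv2.connectedComponentsWithStats(m)
for i in range(1,n):
    if st[i,4]>150:
        print(st[i],ray(p,ce[i][::-1],73)); X=ray(p,ce[i][::-1],73); print(boxfit(p,np.uint8(l==i)*255,(45,16),57,73,X[0],X[1],-3))
plan([493.1,30,73],-2.9)
save(p,'w9.png')
E
```

```text
[491.61154613  38.68822606 250.77061983] -2.2572341896316375 0.5511870526208565 array([-0.09245549,  0.18943574, -0.12508583,  1.98004836,  0.02432   ,
        0.97277445, -1.83919294])
[ 323  189   21   55 1055] [493.98575857  29.90993765  73.        ]
(array([490.83457223,  29.80331149,  -1.83998843]), np.float64(0.8379666401906275))
psi0 -2.4 roll 0.009 (n>=1) then shift [  1.3   5.  177.7] (n>=4.3) t=19.77 F=[-0.1 -1.1  0.2]
```

View pics/w9.png

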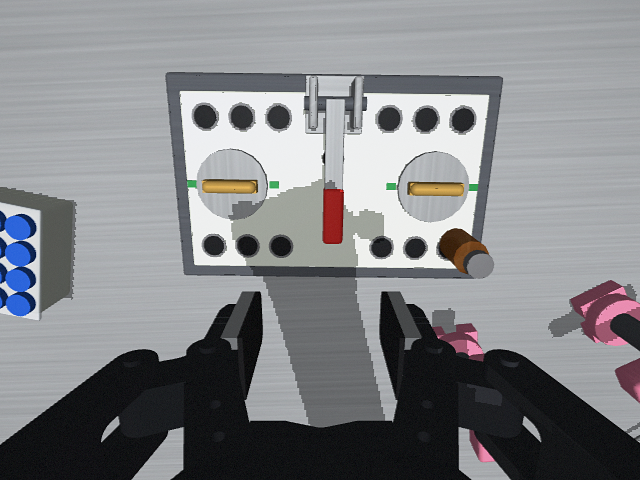

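Both bars are in line with their marks at (186,229) and (188,437). The sleeve is at rows 190–243, col 333.

play_rows --pt "1 5 20" --pt "0 0 40" --pt "0 0 40" --pt "0 0 35" --pt "0 0 20" --roll '[0.009, 0, 0, 0, 0]'

```text
t: 20.18
ee_pos: [491.4, 23.6, 92.1]
ee_rot: [0.001, 1.0, -0.03, -0.002]
force: [0.6, -0.2, 0.8]
gripper_width: 0.547
```

play_rows --pt "0 0 10" --pt "0 0 0" --pt "0 0 0" --roll '[0, 0, 0]'

```text
t: 20.43
ee_pos: [493.9, 24.7, 85.9]
ee_rot: [0.0, 1.0, -0.03, 0.0]
force: [-0.6, -0.2, 0.5]
gripper_width: 0.548
```

```bash
python3 - <<'E'
from h import *
plan([492.5,30,73],-2.9)
E
```

```text
psi0 -3.4 roll -0.009 (n>=1) then shift [-1.7 -5.3 12.9] (n>=0.3) t=20.43 F=[-0.6 -0.2  0.5]
```

play_rows --pt "-1.5 -5.3 0" --pt "0 0 9" --pt "0 0 4" --pt "0 0 0" --roll '[-0.009, 0, 0, 0]'

```text
t: 20.77
ee_pos: [492.0, 30.7, 72.1]
ee_rot: [0.0, 1.0, -0.025, -0.0]
force: [0.4, -0.5, 0.0]
gripper_width: 0.548
```

play_rows --pt "0 0 0" --pt "0 0 0" --pt "0 0 0" --pt "0 0 0" --pt "0 0 0" --roll '[0, 0, 0, 0, 0]' --gripper 0

```text
t: 21.18
ee_pos: [492.4, 29.9, 72.7]
ee_rot: [0.0, 1.0, -0.025, 0.0]
force: [-1.3, -2.7, 5.7]
gripper_width: 0.175
```

play_rows --pt "0 0 0" --pt "0 0 0" --roll '[0, 0]'

```text
t: 21.35
ee_pos: [492.4, 29.9, 72.7]
ee_rot: [0.0, 1.0, -0.025, 0.0]
force: [-1.2, -3.1, 5.4]
gripper_width: 0.172
```

```bash
python3 - <<'E'
from h import *
s=sense(); print(s['ee_pos'],psi(s),s['force'],s['moment'])
hx=578; e=s['ee_pos']; r=np.hypot(e[0]-hx,e[2]-6-65); t0=np.arctan2(e[2]-71,hx-e[0]); print(r,t0)
th=np.r_[t0,np.arange(.1,2.11,.1)]
X=-r*np.cos(th); Z=r*np.sin(th); print(np.c_[th[1:],np.diff(X),-np.diff(Z)].round(1).tolist())
E
```

```text
[492.36932871  29.94475547  72.72675403] -2.913962067795686 [-1.21812701 -3.11083451  5.39400493] [-0.58536996  0.27922541  0.09340895]
85.64807963675526 0.020162402181361873
[[0.1, 0.4, -6.8], [0.2, 1.3, -8.5], [0.3, 2.1, -8.3], [0.4, 2.9, -8.0], [0.5, 3.7, -7.7], [0.6, 4.5, -7.3], [0.7, 5.2, -6.8], [0.8, 5.8, -6.3], [0.9, 6.4, -5.7], [1.0, 7.0, -5.0], [1.1, 7.4, -4.3], [1.2, 7.8, -3.5], [1.3, 8.1, -2.7], [1.4, 8.4, -1.9], [1.5, 8.5, -1.0], [1.6, 8.6, -0.2], [1.7, 8.5, 0.7], [1.8, 8.4, 1.5], [1.9, 8.2, 2.4], [2.0, 8.0, 3.2], [2.1, 7.6, 3.9]]
```

Gripped (0.172 of 85 mm ≈ 15 mm). I swing the arm along the arc.

play_rows --pt "0.4 0 -7" --pt "1.3 0 -8.5" --pt "2.1 0 -8.3" --pt "2.9 0 -8" --pt "3.7 0 -7.7" --roll '[0, 0, 0, 0, 0]'

```text
t: 21.77
ee_pos: [502.1, 29.5, 112.1]
ee_rot: [0.0, 1.0, -0.025, -0.001]
force: [2.6, -4.0, -9.0]
gripper_width: 0.173
```

play_rows --pt "4.5 0 -7.3" --pt "5.2 0 -6.8" --pt "5.8 0 -6.3" --pt "6.4 0 -5.7" --pt "7 0 -5" --roll '[0, 0, 0, 0, 0]'

```text
t: 22.18
ee_pos: [530.1, 28.1, 142.9]
ee_rot: [0.001, 1.0, -0.025, -0.002]
force: [-3.1, -5.1, -9.1]
gripper_width: 0.174
```

```bash
python3 - <<'E'
from h import *
s=sense(); e=s['ee_pos']; print(e,s['force'],s['moment'],s['gripper_width'],'r',np.hypot(578-e[0],e[2]-71.7),'th',np.arctan2(e[2]-71.7,578-e[0]))
E
```

```text
[530.0847164   28.06793462 142.89376933] [-3.11918827 -5.0543916  -9.1233944 ] [-0.86789249  1.25001204 -0.03322107] 0.17429993943011876 r 85.81624085431343 th 0.9784037708610325
```

play_rows --pt "7.4 0 -4.3" --pt "7.8 0 -3.5" --pt "8.1 0 -2.7" --pt "8.4 0 -1.9" --pt "8.5 0 -1" --roll '[0, 0, 0, 0, 0]'

```text
t: 22.6
ee_pos: [569.7, 26.0, 156.4]
ee_rot: [0.001, 1.0, -0.025, -0.003]
force: [-5.7, -5.5, -0.6]
gripper_width: 0.173
```

play_rows --pt "8.6 0 -0.2" --pt "8.5 0 0.7" --pt "8.4 0 1.5" --pt "8.2 0 2.4" --pt "0 0 0" --roll '[0, 0, 0, 0, 0]'

```text
t: 23.02
ee_pos: [605.3, 24.2, 152.3]
ee_rot: [0.0, 1.0, -0.025, -0.001]
force: [-5.8, -5.3, 1.4]
gripper_width: 0.179
```

```bash
python3 - <<'E'
from h import *
s=sense(); e=s['ee_pos']; print(e,s['force'],s['moment'],s['gripper_width'],'r',np.hypot(578-e[0],e[2]-71.7),'th',np.arctan2(e[2]-71.7,578-e[0]))
E
```

```text
[605.34583562  24.16196571 152.33044259] [-5.82559256 -5.25654574  1.43675293] [-0.97785723  1.55096837  0.02837792] 0.1786756272003165 r 85.14142938187611 th 1.897772948171056
```

play_rows --pt "8 0 3.2" --pt "6 0 3" --pt "0 0 0" --roll '[0, 0, 0]'

```text
t: 23.27
ee_pos: [619.9, 23.4, 146.3]
ee_rot: [0.0, 1.0, -0.025, -0.0]
force: [-4.7, -5.1, 0.8]
gripper_width: 0.173
```

```bash
python3 - <<'E'
from h import *
s=sense(); e=s['ee_pos']; print(e,s['force'],s['moment'],s['gripper_width'],'r',np.hypot(578-e[0],e[2]-71.7),'th',np.arctan2(e[2]-71.7,578-e[0]))
E
```

```text
[619.86711254  23.40645954 146.34206693] [-4.66255025 -5.05007101  0.80567143] [-0.89934806  1.06024342  0.02312408] 0.17337618156174858 r 85.58208497621635 th 2.081973369980136
```

play_rows --pt "0 0 0" --pt "0 0 0" --pt "0 0 0" --pt "0 0 0" --pt "0 0 0" --roll '[0, 0, 0, 0, 0]' --gripper 0.6

```text
t: 23.68
ee_pos: [619.8, 25.0, 146.4]
ee_rot: [-0.0, 1.0, -0.025, 0.001]
force: [0.4, -0.4, -1.3]
gripper_width: 0.602
```

play_rows --pt "0 0 -15" --pt "0 0 -30" --pt "0 0 -30" --pt "0 0 -30" --pt "0 0 -15" --roll '[0, 0, 0, 0, 0]'

```text
t: 24.1
ee_pos: [620.9, 24.7, 270.2]
ee_rot: [-0.001, 1.0, -0.025, 0.003]
force: [1.0, -0.1, -0.0]
gripper_width: 0.601
```

play_rows --pt "-40 0 0" --pt "-40 0 0" --pt "-40 0 0" --pt "0 0 0" --pt "0 0 0" --roll '[0, 0, 0, 0, 0]'

```text
t: 24.52
ee_pos: [497.6, 30.4, 266.1]
ee_rot: [0.0, 1.0, -0.025, -0.0]
force: [2.0, -0.5, 0.2]
gripper_width: 0.601
```

```bash
python3 - <<'E'
from h import *
s=sense(); print(s['ee_pos'],s['force'],s['t'])
t=cam('scene'); q=cam('wrist')
cv2.imwrite('pics/f10.png',np.hstack([cv2.resize(t['img'][140:400,90:420],(480,378)),cv2.resize(q['img'][:378,160:480],(320,378))])[:,:,::-1])
E
```

```text
[497.55765612  30.40984005 266.11190604] [ 1.95079921 -0.51927076  0.23536443] 24.5167
```

View pics/f10.png

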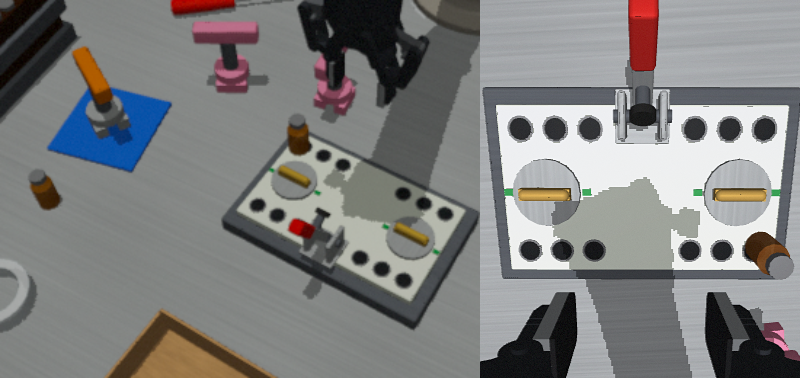

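The clamp arm lies open past upright on its far side (wrist half, (40,643)). Both bars are in line with their marks, the key stands on its pad, and both vials are standing.

```bash
python3 - <<'E'
from h import *
print(ctrl.sign_off())
E
```

```text
the job is handed in; nothing more can be done
None
```

The job is done and handed in at about 24.6 s of the 72 s allowed; no verdict was reported.

- **Screws:** I turned the right screw and then the left with the orange key, each until it hit its stop (moment rose to about 0.9 and 0.7 N m). In the wrist and scene views both bars are in line with their green marks. The clamp was still closed while both were turned.
- **Key:** it stands upright on the blue pad, within a few millimetres of where it started.
- **Clamp:** I swung the arm over to about 2.08 rad and released it. It stayed open, lying past upright in the final picture, but I did not measure its angle after release against the 2.1 stop.
- **Bystanders:** both vials are standing where they were. The vial pack was not in the last crop, but the arm never went near it.

The highest force I saw was about 13 N, while setting the key down. None of the checks disagreed.

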